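# Fit a fresh battery in the ticket printer

## Robot

A 6-joint arm with a two-finger parallel gripper is mounted at the origin on the work surface. World frame = base frame: x ahead of the robot, y to its left, z up, the work surface at z = 0. Lengths are in m, angles in rad, forces in N, time in s.
With the tool pointing down it reaches from about 0.375 to 0.925 m from the base axis. Payload 5.7 kg.
Tool frame: the origin (TCP) lies midway between the tips of the shut fingers; the grasp point (between the pads) lies 19 mm behind it; z points along the fingers, y is the direction in which the jaws open and shut (so a half turn about z gives the same grasp; the last joint's range is limited). The gripper opens to 85 mm and grips with 20 to 120 N. Pads are 22 mm wide; open, the fingers measure 114 mm over their backs; the gripper's body (76 mm by 85 mm) begins 54 mm behind the grasp point. The pads swing forward as they close: fully open they stand 13 mm farther back than shut.
Start: joints at [-1.383, 0.359, 1.51, -0, 1.272, -0.115], TCP at [0.179, -0.573, 0.231] pointing down, gripper open.
Joint ranges: [-2.97, 2.97], [-1.01, 2.36], [0.21, 2.38], [-0.96, 4.11], [0.2, 2.71], [-2.98, 2.98]. Speed limits (rad/s): [2.39, 2.39, 3.14, 3.14, 3.14, 3.14].

## Interface

Orientations are given as a 3x3 rotation matrix whose columns are the frame's x, y, z axes.
In Python, from cell import read_state, camera, get_calibration, close_job, spot_in gives the robot as it stands.
- The arm moves only by the tool carry_out, never from a script. Its argument "commands" is a list of rows, each an object with "translation": the shift along the tool's x, y, z in cm, a list of three; "rotation": the turn, a rotation vector about the tool's x, y, z in degrees, a list of three. A call has 1 to 8 rows; each row shifts and turns the commanded pose from where the row before left it, along the tool's axes as they then stand; what a row does not reach is not made up. A row lasts 1/8 s, in which the tool goes at most 62.5 mm and 10.7 degrees, less where a joint would pass 70% of its speed; a pose out of reach is approached as far as the arm can. A call with a gripper value outside its range is refused whole. "hand" is the closure, from 0 (fully open) to 1 (shut), set as the call begins (left out, the last holds). The fingers move at their own pace and stop on an object; the grip force is fixed at half the most. Time passes only in rows, so rows that do not move let the fingers close. It gives the time, the measured TCP pose, the force and the opening at its end, in the units of the state.
- read_state(): the state, without advancing time (a new reading comes with each control period).
- camera(name): name is "scene" or "top" or "wrist"; returns the picture (400x640x3 uint8, blue, green, red); there is no depth.
- get_calibration(name): a dict with "intrinsics" (3x3 intrinsics, pixels), "origin" and "orientation" of the camera in the world. Camera axes: x right, y down, z forward; pixel columns grow to the right and rows downward; lengths in m; the calibration is good to about 2 mm. A picture is of the moment at which its call begins: read the wrist's pose just before it. get_calibration takes no time and is no camera call; for the wrist camera it gives the pose at the moment of the call.
- close_job(): hands the job in, once; it reports no verdict.
Trained networks look in the newest picture that a camera, given by its name, has taken for a name from the list of things; names that differ only in an ending like _2 or _b are one class to them, and where a whole thing is asked for, a point or a joint stands for the part that bears it (a point fixed in the world has none). Each returns a list of dicts, best first, with "conf" (0 to 1); they miss things now and then, are a little off and sometimes report something else, mostly with a low value. They report only what shows in the picture. A call takes as long as a camera call. They do not tell look-alikes from the thing itself.
- spot_in(camera, name): "centre" ([column, row] in pixels, amid what is visible of it).
The state is a dict: "clock": time; "joints": joint angles; "qvel": joint speeds; "effort": joint torques, N m; "ee_pos": TCP position; "tcp_rot": TCP orientation; "ft_force": force on the tool from outside, world axes, zero at the start; "ft_torque": the same for the moment, N m; "finger_gap": finger opening in m.
Only numpy, scipy, OpenCV 4.12 (cv2) and the standard library are available. Lean on these libraries where they do the work, as an engineer would, in place of code of your own. Each camera call takes 0.05 s, during which the arm holds its last target.

## Task

Take the blue charged battery from the black mat and fit it in the white well of the ticket printer: brass-strip nose in first against the spring contact, then rock it down until it lies flat and fully home, working by feel and never forcing it (keep well under 30 N against the printer). Then slide the red bolt fully home over its tail and let go; leave the yellow battery, the pots and the ticket roll where they are.

Things in the scene. Friction and masses are not known exactly. Their poses are not given: they have to be found in the camera images.
- fresh_center (a point): Charged battery to fit: blue block 80 (x) x 40 (y) x 14 mm high, about 180 g, with a dark grip rib on top, centred, 36 (x) x 12 (y) x 22 mm high; pinch the rib across its 12 mm. The point is its centre, 18 mm above the underside, 4 mm above the block's top. -x end: the nose, with the brass strip; z up. It lies on a 4 mm thick black mat.
- fresh_nose (a point): Middle of the bottom edge of the blue battery's nose (brass-strip end), 40 mm in -x from its centre, at its underside.
- spent_center (a point): Spent battery, to be left alone: same shape as the blue one but yellow, on the same mat. Point and axes as for the blue one.
- bay_mark (a point): Point on the deck of the fixed grey ticket printer (270 x 160 mm, deck 45 mm above the table), at the middle of the cut-out that holds the white battery well. x: from the well towards the dark roll cover (30 mm above the deck, begins 140 mm from here), y across, z up. The well is NOT measured: its centre lies up to 6 mm off in x and in y, square to the printer; feel or look for it.
- seat_mark (a point): Printer point 7 mm above bay_mark, same axes: where the battery's centre would rest, seated, if the well were central. The white well stays put under ordinary pushes. Flat square-edged rim, 2 mm above the deck, 16 mm wide. Pocket 82.5 (x) x 42 (y) mm, 13 mm deep: floor 11 mm below the deck. Seated, the block's top is 3 mm above the deck.
- contact_mark (a point): Printer point 41 mm in -x of bay_mark, 6 mm below the deck: nominal place of the brass spring contact in the pocket's -x wall (off as the well is). 24 mm wide, flat-topped, 1 to 9 mm above the floor, it sticks 6 mm into the pocket, so only 76.5 mm are free and a level battery cannot enter. A nose put in low and tilted pushes it back (2.5 N, rising to 6 N when flush with the wall).
- bolt_knob (a point): Middle of the red bolt's upright knob, 14 x 14 mm and 24 mm high; this point is half-way up, 21 mm above the deck. It stands on the 4 mm thick, 18 mm wide bolt plate, whose underside runs 5 mm above the deck and whose tip is 30 mm in -x of the knob's middle. Slides along the printer's x.
- bolt (a joint): Travel of the red bolt in m: 0 open (plate tip 68 mm in +x of bay_mark), 0.036 fully home, moving in the printer's -x, when the plate lies over the battery's tail. About 1.5 N friction; stays where left. It clears only a fully seated battery (by 2 mm).
- red_pot: Bystander, loose: small glossy red ceramic pot, 70 mm across, 70 mm high; origin at the centre of its underside.
- lilac_pot: Bystander, loose: small lilac ceramic pot, 80 mm across, 70 mm high; origin at the centre of its underside.
- black_pot: Bystander, loose: black ceramic pot, 100 mm across, 100 mm high; origin at the centre of its underside.
- cream_bowl: Bystander, loose: cream ceramic bowl, 110 mm across, 50 mm high; origin at the centre of its underside.
- label_roll: Bystander, loose: roll of blank paper tickets standing on end, 60 mm across, 40 mm high; origin at the centre of its underside.
Things that resemble listed ones, but are neither listed nor needed, are in the scene too. Of the things that look like the part that bears fresh_center, take the one that is farthest to the robot's left at the start.

How it is judged:
By the outcome, as a careful person would: the job done as asked, in the order asked, and still so for the second after the job is handed in, with the robot touching nothing.
It also fails if it takes over 51 s, if anything falls off the work surface, if the arm or the gripper's body presses on something with over 40 N, if the wrist force passes 120 N, or if a joint passes its speed limit or range.

## Working session

There is one attempt and no reset: what is moved stays moved. The work goes in short steps, Python scripts to look and compute and a tool call to move; the robot and the scene stay as the last step left them, time stands still between calls to the robot, and variables do not carry over. Pictures are saved under pics/ and viewed, and the job is handed in when it is done.

Besides the shell and the picture viewer there is one more tool, called in YAML: its name, and indented under it one key for each argument. carry_out: Moves the arm, as the interface text tells. Its arguments: {"type":"object","properties":{"commands":{"type":"array"},"hand":{"type":"number"}},"required":["commands"]}

```bash
ls; mkdir -p pics
python3 - <<'E'
from cell import *
import cv2
for n in ("scene","top","wrist"):
    im=camera(n); cv2.imwrite(f"pics/{n}0.png",im)
    c=get_calibration(n); print(n,c)
for n in ("fresh_center","spent_center","bay_mark","bolt_knob","contact_mark","seat_mark","fresh_nose"):
    for cam in ("scene","top"):
        print(n,cam,[( [round(v) for v in d["centre"]],round(d["conf"],2)) for d in spot_in(cam,n)])
s=read_state(); print(s)
E
```

```text
pics
scene {'intrinsics': array([[419.69040792,   0.        , 333.69609901],
       [  0.        , 419.69040792, 194.72555377],
       [  0.        ,   0.        ,   1.        ]]), 'origin': array([1.15812812, 0.76999277, 0.73217497]), 'orientation': array([[-0.79420684,  0.33310623, -0.50820836],
       [ 0.60739449,  0.4593281 , -0.64814322],
       [ 0.01753383, -0.82344273, -0.56712841]])}
top {'intrinsics': array([[379.82868254,   0.        , 318.57824878],
       [  0.        , 379.82868254, 198.14209325],
       [  0.        ,   0.        ,   1.        ]]), 'origin': array([ 0.44062462, -0.01649744,  1.08050119]), 'orientation': array([[ 0.0159988 , -0.99272946,  0.11929899],
       [-0.99975988, -0.01409587,  0.01677783],
       [-0.01497422, -0.11953877, -0.9927166 ]])}
wrist {'intrinsics': array([[277.4360122 ,   0.        , 320.02370055],
       [  0.        , 277.4360122 , 198.53898901],
       [  0.        ,   0.        ,   1.        ]]), 'origin': array([ 0.25762578, -0.54767078,  0.37215497]), 'orientation': array([[ 0.29812227, -0.90460952, -0.30463867],
       [-0.95
[... 924 characters left out ...]
0e+00,  4.57848425e-05,
        1.27248639e+00, -1.15115120e-01]), 'qvel': array([ 0.00011041, -0.00176064,  0.00014383,  0.0012145 , -0.00280366,
        0.00017318]), 'effort': array([ 4.14179985e-04, -5.27546704e+01, -2.79045939e+01,  3.10670466e-04,
        1.45149144e-03,  2.03315892e-06]), 'ee_pos': array([ 0.17891785, -0.57269229,  0.23127882]), 'tcp_rot': array([[ 9.54507408e-01,  2.98187201e-01,  3.07856446e-05],
       [ 2.98187198e-01, -9.54507407e-01,  7.24458666e-05],
       [ 5.09875560e-05, -5.99702312e-05, -9.99999997e-01]]), 'ft_force': array([ 0.20191793,  0.26405089, -0.00518737]), 'ft_torque': array([0.01260208, 0.0151105 , 0.01337693]), 'finger_gap': 0.08510726239074917}
```

View pics/top0.png

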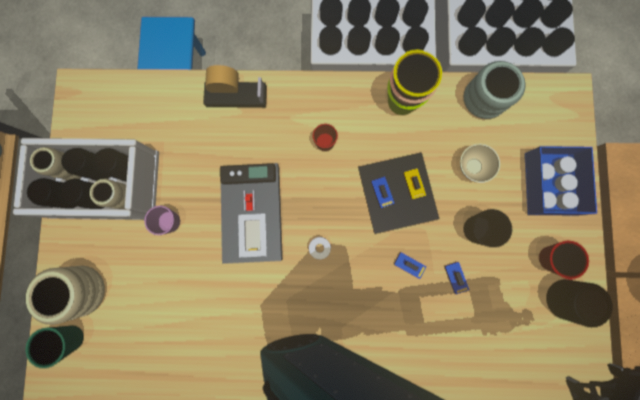

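View pics/scene0.png

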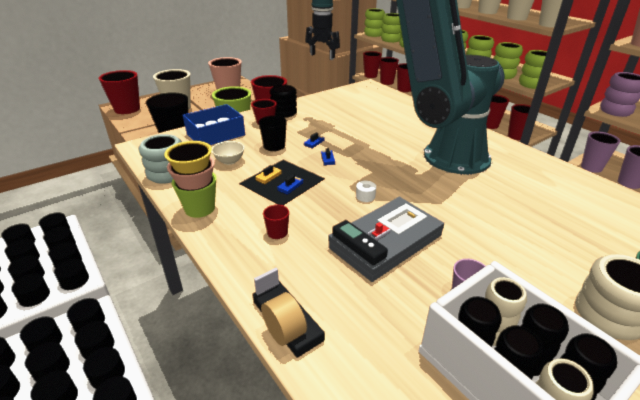

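View pics/wrist0.png

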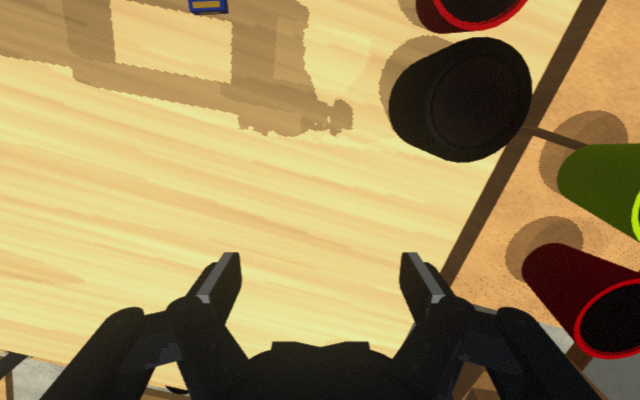

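The top view shows a blue battery on the mat at (382,192), the leftmost of the three blue ones. The yellow battery is at (415,183) and the printer is at (250,213), with the red knob at about (249,200). I'll zoom in next.

Run:
```python
import cv2
a=cv2.imread("pics/top0.png"); 
cv2.imwrite("pics/z1.png",cv2.resize(a[150:240,355:445],(540,540),interpolation=cv2.INTER_CUBIC))
cv2.imwrite("pics/z2.png",cv2.resize(a[155:270,205:295],None,fx=5,fy=5,interpolation=cv2.INTER_CUBIC))
a=cv2.imread("pics/scene0.png"); 
cv2.imwrite("pics/z3.png",cv2.resize(a[150:280,230:450],None,fx=3.6,fy=3.6,interpolation=cv2.INTER_CUBIC))
```

```text
(no output)
```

View pics/z1.png

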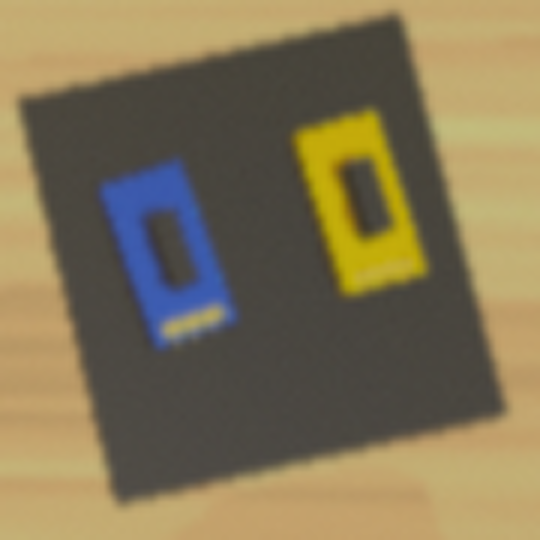

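View pics/z2.png

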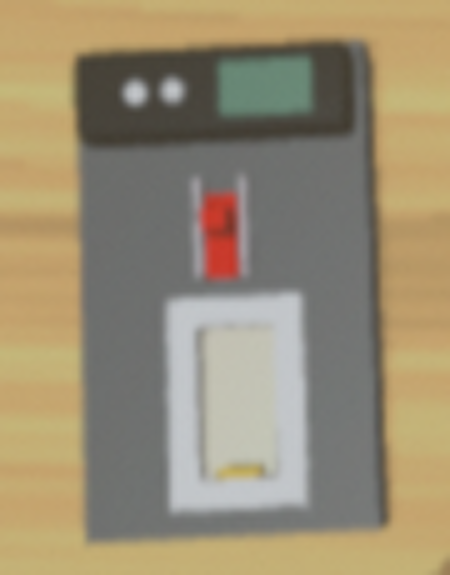

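View pics/z3.png

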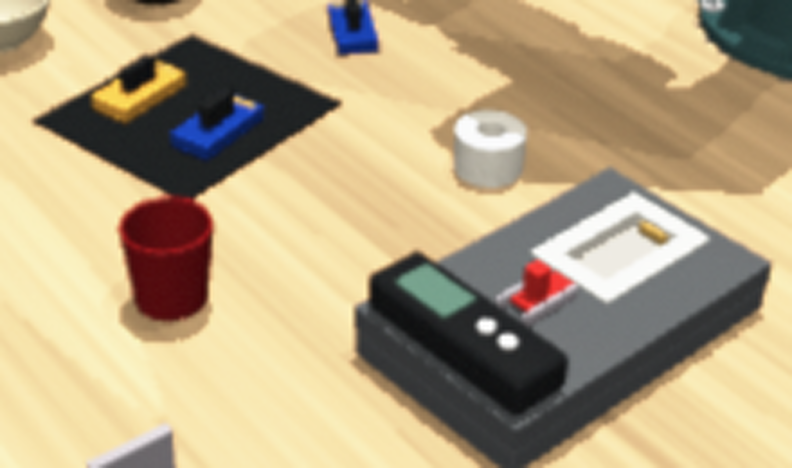

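The zooms show the blue battery's brass nose pointing down in the picture (towards -x, tilted about 17°). The printer's long axis runs nearly along world x, with the roll cover at +x.

```bash
cat > h.py <<'E'
from cell import *
import numpy as np, cv2
def ray(cam,px,z,cal=None):
    c=cal or get_calibration(cam); d=np.array(c["orientation"])@np.linalg.inv(c["intrinsics"])@np.array([px[0],px[1],1.]); o=np.array(c["origin"])
    return o+d*(z-o[2])/d[2]
def proj(cam,p,cal=None):
    c=cal or get_calibration(cam); q=np.array(c["orientation"]).T@(np.array(p)-c["origin"]); q=c["intrinsics"]@q; return q[:2]/q[2]
def toolmove(target):  # cm in tool axes
    s=read_state(); return s["tcp_rot"].T@(np.array(target)-s["ee_pos"])*100
E
python3 - <<'E'
from h import *
np.set_printoptions(precision=4,suppress=True)
def q(l,f,ox,oy,z):
    P=np.array([ray("top",(ox+(a-0.5*(f-1))/f,oy+(b-0.5*(f-1))/f),z) for a,b in l]); print(P); print("ctr",P.mean(0)); 
    e=P[0]-P[3]; print("ang x",np.degrees(np.arctan2(e[1],e[0])), np.linalg.norm(e),np.linalg.norm(P[0]-P[1]))
    e=P[1]-P[2]; print("ang x",np.degrees(np.arctan2(e[1],e[0])), np.linalg.norm(e))
q([(100,185),(182,160),(237,322),(158,348)],6,355,150,.018)
q([(167,300),(302,293),(309,507),(170,514)],5,205,155,.047)
q([(200,326),(273,323),(278,478),(202,482)],5,205,155,.047)
q([(80,57),(362,42),(384,525),(87,541)],5,205,155,.045)
E
```

```text
[[ 0.6209 -0.1467  0.018 ]
 [ 0.6334 -0.1853  0.018 ]
 [ 0.5569 -0.2106  0.018 ]
 [ 0.5441 -0.1737  0.018 ]]
ctr [ 0.5888 -0.179   0.018 ]
ang x 19.374099352418945 0.08136875065939257 0.04056607821271377
ang x 18.286143115678293 0.08054976571748658
[[0.5164 0.2207 0.047 ]
 [0.5213 0.1468 0.047 ]
 [0.4057 0.1392 0.047 ]
 [0.4007 0.2142 0.047 ]]
ctr [0.461  0.1802 0.047 ]
ang x 3.1777444813232076 0.11583465598570467 0.07405125097241118
ang x 3.756478312630112 0.11586432296382261
[[0.5024 0.202  0.047 ]
 [0.5046 0.1621 0.047 ]
 [0.4209 0.1565 0.047 ]
 [0.4181 0.1976 0.047 ]]
ctr [0.4615 0.1795 0.047 ]
ang x 2.990539760356772 0.0844381534735486 0.03996041903165681
ang x 3.8393771603517024 0.08393928984561572
[[0.6514 0.2754 0.045 ]
 [0.6619 0.1182 0.045 ]
 [0.3967 0.0986 0.045 ]
 [0.3855 0.2591 0.045 ]]
ctr [0.5238 0.1878 0.045 ]
ang x 3.506427593289967 0.26638806376880664 0.1574720976263899
ang x 4.230383293571245 0.2659274601713699
```

Checks: the block measures 81 x 40.5 mm (expected 80 x 40). The well rim measures 116 x 74 (expected 114.5 x 74), and the printer's length also fits. The battery is at about (0.589, -0.179) with yaw 19°, and the well at about (0.461, 0.180) with yaw 3.6°. I'll move above the battery.

carry_out:
  commands:
    - {"translation": [4.2, -2.1, 0.5], "rotation": [0, 0, -1.5]}
    - {"translation": [4.2, -2.1, 0.5], "rotation": [0, 0, 0]}
    - {"translation": [4.2, -2.1, 0.5], "rotation": [0, 0, 0]}
    - {"translation": [4.2, -2.1, 0.5], "rotation": [0, 0, 0]}
    - {"translation": [4.2, -2.1, 0.5], "rotation": [0, 0, 0]}
    - {"translation": [4.2, -2.1, 0.5], "rotation": [0, 0, 0]}
  hand: 0.3

```text
clock: 1.6
ee_pos: [0.3786, -0.3719, 0.2013]
tcp_rot: [[0.946, 0.323, 0.0], [0.323, -0.946, -0.0], [0.0, 0.0, -1.0]]
ft_force: [0.4, -1.0, 0.6]
finger_gap: 0.0599
```

carry_out:
  commands:
    - {"translation": [4.2, -2.1, 0.5], "rotation": [0, 0, 0]}
    - {"translation": [4.2, -2.1, 0.5], "rotation": [0, 0, 0]}
    - {"translation": [4.2, -2.1, 0.5], "rotation": [0, 0, 0]}
    - {"translation": [4.2, -2.1, 0.5], "rotation": [0, 0, 0]}
    - {"translation": [4.2, -2.1, 0.5], "rotation": [0, 0, 0]}
    - {"translation": [4.2, -2.1, 0.5], "rotation": [0, 0, 0]}
    - {"translation": [0, 0, 0], "rotation": [0, 0, 0]}

```text
clock: 2.48
ee_pos: [0.5772, -0.1699, 0.1709]
tcp_rot: [[0.945, 0.327, 0.001], [0.327, -0.945, 0.001], [0.001, -0.0, -1.0]]
ft_force: [-0.7, -0.3, -0.2]
finger_gap: 0.0596
```

Run:
```python
from h import *
np.set_printoptions(precision=4,suppress=True)
s=read_state(); print(s["clock"],s["ee_pos"],s["tcp_rot"],s["finger_gap"])
im=camera("wrist"); cv2.imwrite("pics/w1.png",im); print(spot_in("wrist","fresh_center"))
for p in ([.5888,-.179,.018],[.5888,-.179,.040],[.551,-.192,.018]): print(proj("wrist",p))
```

```text
2.475 [ 0.5772 -0.1699  0.1709] [[ 0.9452  0.3266  0.0006]
 [ 0.3266 -0.9452  0.0007]
 [ 0.0008 -0.0004 -1.    ]] 0.05962450755374034
[{'centre': [332.2, 173.7], 'conf': 0.98}, {'centre': [327.9, 326.8], 'conf': 0.72}, {'centre': [149.6, 253.6], 'conf': 0.49}, {'centre': [422.7, 363.0], 'conf': 0.45}]
[330.4361 174.805 ]
[331.1893 179.9772]
[330.0466 209.1419]
```

View pics/w1.png

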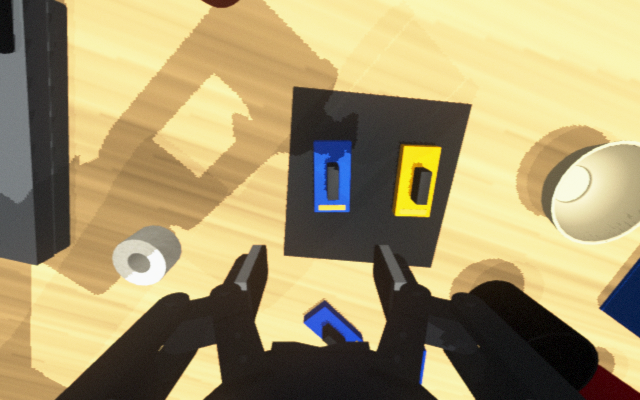

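The wrist picture shows the blue block with corners at about (314,142) to (351,212), square to the view. Its brass strip is at (332,208).

Run:
```python
from h import *
np.set_printoptions(precision=4,suppress=True)
im=cv2.imread("pics/w1.png")
P=np.array([ray("wrist",p,.018) for p in [(314,142),(350.5,142),(351,212),(314,212)]]);print(P,P.mean(0))
for i in (0,1): e=P[i]-P[3-i]; print(np.degrees(np.arctan2(e[1],e[0])),np.linalg.norm(e))
m=P.mean(0)
for t in (m,[.5888,-.179,.018]): print(toolmove([t[0],t[1],.020]))
cv2.imwrite("pics/w1z.png",cv2.resize(im[130:225,300:445],None,fx=5,fy=5,interpolation=cv2.INTER_CUBIC))
```

```text
[[ 0.6164 -0.1509  0.018 ]
 [ 0.6289 -0.1871  0.018 ]
 [ 0.5555 -0.2157  0.018 ]
 [ 0.5418 -0.1759  0.018 ]] [ 0.5856 -0.1824  0.018 ]
18.528248952536988 0.07873378661095261
21.348744661367917 0.07879230200411812
[ 0.6698  1.3263 15.1079]
[ 1.0787  1.109  15.1077]
```

View pics/w1z.png

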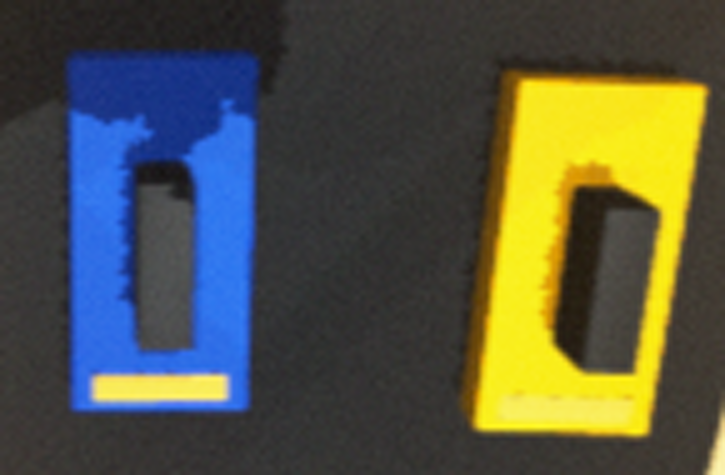

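carry_out:
  commands:
    - {"translation": [0.9, 1.25, 3.0], "rotation": [0, 0, -0.5]}
    - {"translation": [0, 0, 5.0], "rotation": [0, 0, 0]}
    - {"translation": [0, 0, 4.0], "rotation": [0, 0, 0]}
    - {"translation": [0, 0, 2.0], "rotation": [0, 0, 0]}
    - {"translation": [0, 0, 1.0], "rotation": [0, 0, 0]}
    - {"translation": [0, 0, 0], "rotation": [0, 0, 0]}

```text
clock: 3.32
ee_pos: [0.5873, -0.1819, 0.0213]
tcp_rot: [[0.944, 0.33, -0.001], [0.33, -0.944, 0.0], [-0.001, -0.0, -1.0]]
ft_force: [-1.0, 0.3, 0.5]
finger_gap: 0.0598
```

carry_out:
  commands:
    - {"translation": [0, 0, 0], "rotation": [0, 0, 0]}
    - {"translation": [0, 0, 0], "rotation": [0, 0, 0]}
    - {"translation": [0, 0, 0], "rotation": [0, 0, 0]}
    - {"translation": [0, 0, 0], "rotation": [0, 0, 0]}
    - {"translation": [0, 0, 0], "rotation": [0, 0, 0]}
  hand: 1

```text
clock: 3.95
ee_pos: [0.5885, -0.1812, 0.0224]
tcp_rot: [[0.943, 0.332, 0.001], [0.332, -0.943, -0.0], [0.001, 0.001, -1.0]]
ft_force: [-0.6, 1.8, 6.3]
finger_gap: 0.0105
```

carry_out:
  commands:
    - {"translation": [0, 0, -1.0], "rotation": [0, 0, 0]}
    - {"translation": [0, 0, -3.0], "rotation": [0, 0, 0]}
    - {"translation": [0, 0, -5.0], "rotation": [0, 0, 0]}
    - {"translation": [0, 0, -3.0], "rotation": [0, 0, 0]}
    - {"translation": [0, 0, 0], "rotation": [0, 0, 0]}

```text
clock: 4.58
ee_pos: [0.5898, -0.1819, 0.1443]
tcp_rot: [[0.943, 0.331, 0.005], [0.331, -0.943, -0.002], [0.004, 0.004, -1.0]]
ft_force: [1.0, 1.0, -2.1]
finger_gap: 0.0105
```

Run:
```python
from h import *
np.set_printoptions(precision=4,suppress=True)
s=read_state(); print(s["clock"],s["ee_pos"],s["finger_gap"],s["ft_force"],s["ft_torque"])
im=camera("wrist"); cv2.imwrite("pics/w2.png",im)
```

```text
4.575 [ 0.5898 -0.1819  0.1443] 0.010528584874917047 [ 1.0295  0.9947 -2.0854] [ 0.0388 -0.0241  0.022 ]
```

View pics/w2.png

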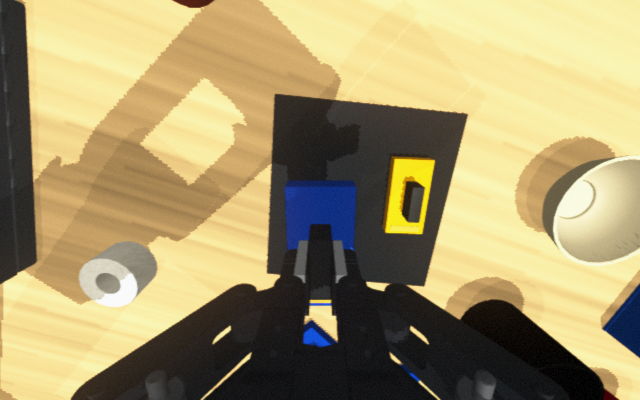

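Run:
```python
from h import *
np.set_printoptions(precision=4,suppress=True)
s=read_state();im=cv2.imread("pics/w2.png")
for p in [(286,182.5),(355,182),(320,301.5),(320,305)]:
    w=ray("wrist",p,.1443-.0044); print(p,s["tcp_rot"].T@(w-s["ee_pos"])*1000)
cv2.imwrite("pics/w2z.png",cv2.resize(im[170:340,260:380],None,fx=3.5,fy=3.5,interpolation=cv2.INTER_CUBIC))
```

```text
(286, 182.5) [ 43.2919 -18.4194   2.3262]
(355, 182) [43.5592 18.5976  2.377 ]
(320, 301.5) [-33.5905  -0.1849   2.2332]
(320, 305) [-36.2347  -0.1853   2.2291]
```

View pics/w2z.png

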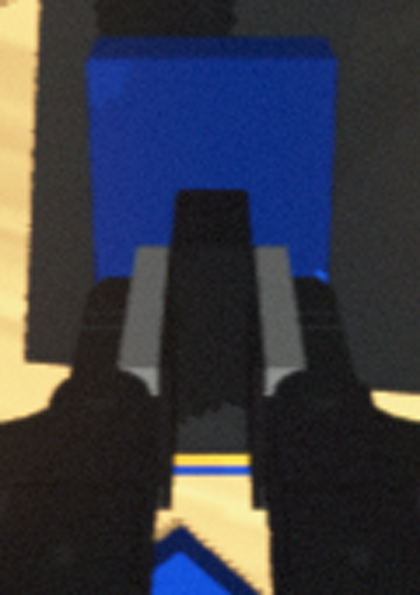

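Run:
```python
from h import *
np.set_printoptions(precision=4,suppress=True)
s=read_state();print(s["ee_pos"],s["ft_force"])
def t(p,z): 
    w=ray("wrist",p,s["ee_pos"][2]-z); return s["tcp_rot"].T@(w-s["ee_pos"])*1000
for z in (.002,.0044,.006):
  for p in [(284.6,186.3),(356.3,186.3),(320,305)]: print(z,t(p,z))
  for p in [(286.6,180.9),(354.3,180.9)]: print(z,'bot',t(p,z+.014))
```

```text
[ 0.5883 -0.1813  0.1422] [-0.5185  0.5788 -3.1481]
0.002 [ 41.2553 -19.2186   2.0371]
0.002 [41.2443 19.3556  2.0896]
0.002 [-35.9995  -0.185    1.9446]
0.002 bot [ 40.5204 -19.7797  16.0352]
0.002 bot [40.5097 19.9377 16.0893]
0.0044 [ 40.5651 -19.5388   4.4356]
0.0044 [40.554  19.6799  4.489 ]
0.0044 [-37.9805  -0.1872   4.3415]
0.0044 bot [ 39.8803 -20.08    18.4338]
0.0044 bot [39.8694 20.2421 18.4887]
0.006 [ 40.105  -19.7523   6.0346]
0.006 [40.0937 19.8961  6.0885]
0.006 [-39.3012  -0.1887   5.9395]
0.006 bot [ 39.4536 -20.2802  20.0329]
0.006 bot [39.4426 20.445  20.0883]
```

The battery is held level, with its centre about +1 mm in tool x and 0 in tool y, and its underside 19 mm past the TCP. Next I'll move to a look pose just short of the well.

carry_out:
  commands:
    - {"translation": [-0.65, -4.4, -0.1], "rotation": [0, 0, 0]}
    - {"translation": [-0.65, -4.4, -0.1], "rotation": [0, 0, 0]}
    - {"translation": [-0.65, -4.4, -0.1], "rotation": [0, 0, 0]}
    - {"translation": [-0.65, -4.4, -0.1], "rotation": [0, 0, 0]}
    - {"translation": [-0.65, -4.4, -0.1], "rotation": [0, 0, 0]}
    - {"translation": [-0.65, -4.4, -0.1], "rotation": [0, 0, 0]}
    - {"translation": [-0.65, -4.4, -0.1], "rotation": [0, 0, 0]}
    - {"translation": [-0.65, -4.4, -0.1], "rotation": [0, 0, 0]}

```text
clock: 5.62
ee_pos: [0.4199, 0.1346, 0.1477]
tcp_rot: [[0.944, 0.331, -0.003], [0.331, -0.944, -0.0], [-0.003, -0.001, -1.0]]
ft_force: [-0.2, 0.5, -2.4]
finger_gap: 0.0105
```

carry_out:
  commands:
    - {"translation": [-0.65, -4.4, -0.1], "rotation": [0, 0, 0]}
    - {"translation": [0, 0, 0], "rotation": [0, 0, 7.8]}
    - {"translation": [0, 0, 0], "rotation": [0, 0, 7.8]}
    - {"translation": [0, 0, 0], "rotation": [0, 0, 0]}
    - {"translation": [0, 0, 0], "rotation": [0, 0, 0]}

```text
clock: 6.25
ee_pos: [0.4007, 0.1728, 0.1495]
tcp_rot: [[0.998, 0.068, -0.002], [0.068, -0.998, -0.0], [-0.002, 0.0, -1.0]]
ft_force: [-0.5, -0.1, -2.3]
finger_gap: 0.0105
```

Run:
```python
from h import *
np.set_printoptions(precision=4,suppress=True)
im=camera("wrist");s=read_state(); print(s["clock"],s["ee_pos"],s["tcp_rot"],s["finger_gap"],s["ft_force"],s["ft_torque"])
cv2.imwrite("pics/w3.png",im)
cv2.imwrite("pics/w3z.png",cv2.resize(im[20:260,210:430],None,fx=2.5,fy=2.5,interpolation=cv2.INTER_CUBIC))
for x,y in ((41.25,21),(41.25,-21),(-41.25,21),(-41.25,-21)):
    a=np.radians(3.6); print(proj("wrist",[.461+(x*np.cos(a)-y*np.sin(a))/1e3,.18+(x*np.sin(a)+y*np.cos(a))/1e3,.047]))
```

```text
6.3 [0.401  0.1728 0.1497] [[ 0.9977  0.0671 -0.0015]
 [ 0.0671 -0.9977 -0.0003]
 [-0.0015  0.0002 -1.    ]] 0.010325011726346967 [ 0.8166 -0.9522 -1.8749] [ 0.0057 -0.0122 -0.0001]
[290.992   80.1077]
[342.7314  80.3467]
[293.6489 178.721 ]
[339.9572 178.9192]
```

View pics/w3z.png

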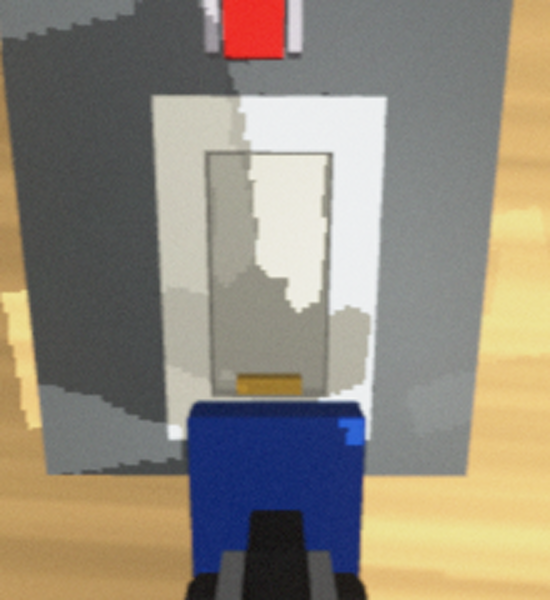

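Run:
```python
from h import *
np.set_printoptions(precision=4,suppress=True)
s=read_state();R=s["tcp_rot"]
im=cv2.imread("pics/w3.png")
cv2.imwrite("pics/w3y.png",cv2.resize(im[165:215,270:370],None,fx=7,fy=7,interpolation=cv2.INTER_CUBIC))
cv2.imwrite("pics/w3x.png",cv2.resize(im[50:190,260:370],None,fx=5,fy=4,interpolation=cv2.INTER_CUBIC))
P=np.array([ray("wrist",p,.047) for p in [(292.4,80.8),(342.8,80.8),(340.8,178.4),(294.8,178.4)]]);m=P.mean(0);print(P,m)
e=(P[0]+P[1]-P[2]-P[3])/2; print(np.degrees(np.arctan2(e[1],e[0])),np.linalg.norm(e),np.linalg.norm(P[0]-P[1]),np.linalg.norm(P[2]-P[3]))
print("well ctr tool",R.T@(m-s["ee_pos"])*1000, "tool yaw",np.degrees(np.arctan2(R[1,0],R[0,0])))
```

```text
[[0.5004 0.2024 0.047 ]
 [0.5032 0.1615 0.047 ]
 [0.4217 0.1557 0.047 ]
 [0.4189 0.1973 0.047 ]] [0.461  0.1793 0.047 ]
3.8130183796767008 0.08167733343272543 0.040937864364183923 0.0416997580551488
well ctr tool [ 60.511   -2.4066 102.6114] tool yaw 3.849284072997356
```

View pics/w3y.png

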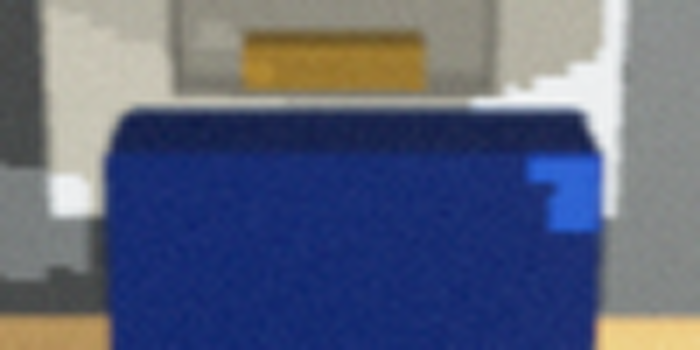

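View pics/w3x.png

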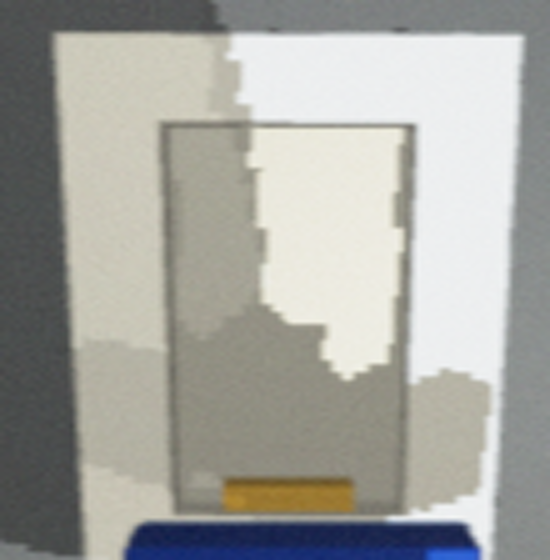

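The wrist picture shows the pocket corners at about (292,81), (343,81), (341,178) and (295,178), with the brass contact at the near end. The measured pocket is 81.7 x 41.3 mm, with its centre at (0.461, 0.179) and yaw 3.8°, matching the top view. I'll tilt now.

```bash
cat >> h.py <<'E'
from scipy.spatial.transform import Rotation as Ro
W0=np.array([.461,.1793]); YAW=np.radians(3.8)
WR=np.array([[np.cos(YAW),-np.sin(YAW),0],[np.sin(YAW),np.cos(YAW),0],[0,0,1]])
NOSE=np.array([.0009-.040,0,.019]); TAIL=np.array([.0409,0,.019])
def towell(p): q=np.array(p)-np.array([*W0,.045]); return WR.T@q*1000   # mm, z rel. deck
def report(s=None):
    s=s or read_state(); R=s["tcp_rot"]; np.set_printoptions(precision=2,suppress=True)
    xx=WR.T@R[:,0]
    print("t",s["clock"],"nose",towell(s["ee_pos"]+R@NOSE),"tail",towell(s["ee_pos"]+R@TAIL),"tilt",np.degrees(np.arctan2(xx[2],xx[0])),"yaw",np.degrees(np.arctan2(xx[1],xx[0])),"F",WR.T@s["ft_force"],"T",WR.T@s["ft_torque"],"gap",s["finger_gap"]*1000)
E
python3 - <<'E'
from h import *
np.set_printoptions(precision=3,suppress=True)
s=read_state();R=s["tcp_rot"];report(s)
Rt=R@Ro.from_euler("y",18,degrees=True).as_matrix()
for x,z in ((-31,.065),(-31,.039)):
    n=np.array([*(W0+(WR@[x/1e3,0,0])[:2]),z]); T=n-Rt@NOSE
    print(T,np.hypot(*T[:2]),"tool shift cm",Rt.T@(T-s["ee_pos"])*100)
E
```

```text
t 6.3 nose [-99.46  -2.53  85.76] tail [-19.46  -2.46  85.64] tilt -0.08481915329797886 yaw 0.04928407299735615 F [ 0.75 -1.   -1.87] T [ 0.   -0.01 -0.  ] gap 10.325011726346967
[0.46 0.18 0.1 ] 0.49499342733063495 tool shift cm [ 4.1  -0.25  7.06]
[0.46 0.18 0.07] 0.49499342733063495 tool shift cm [ 3.3  -0.25  9.54]
```

carry_out:
  commands:
    - {"translation": [0, 0, 0], "rotation": [0, 9, 0]}
    - {"translation": [0, 0, 0], "rotation": [0, 9, 0]}
    - {"translation": [2.05, -0.12, 3.5], "rotation": [0, 0, 0]}
    - {"translation": [2.05, -0.13, 3.5], "rotation": [0, 0, 0]}
    - {"translation": [0, 0, 0], "rotation": [0, 0, 0]}
    - {"translation": [0, 0, 0], "rotation": [0, 0, 0]}

```text
clock: 7.05
ee_pos: [0.4609, 0.1791, 0.0959]
tcp_rot: [[0.95, 0.066, 0.306], [0.063, -0.998, 0.019], [0.307, 0.001, -0.952]]
ft_force: [0.3, 0.3, -2.1]
finger_gap: 0.0106
```

Run:
```python
from h import *
report()
for n in ("wrist","top","scene"):
    im=camera(n); cv2.imwrite(f"pics/{n}4.png",im)
a=cv2.imread("pics/scene4.png"); b=cv2.imread("pics/wrist4.png")
x=cv2.resize(a[170:290,320:450],(520,480),interpolation=cv2.INTER_CUBIC)
cv2.imwrite("pics/c4.png",x)
```

```text
t 7.05 nose [-31.55  -0.21  20.86] tail [44.6  -0.25 45.41] tilt 17.870436498126363 yaw -0.029239057460273794 F [ 0.36  0.24 -2.11] T [-0.02  0.22  0.02] gap 10.617838844816045
```

View pics/c4.png

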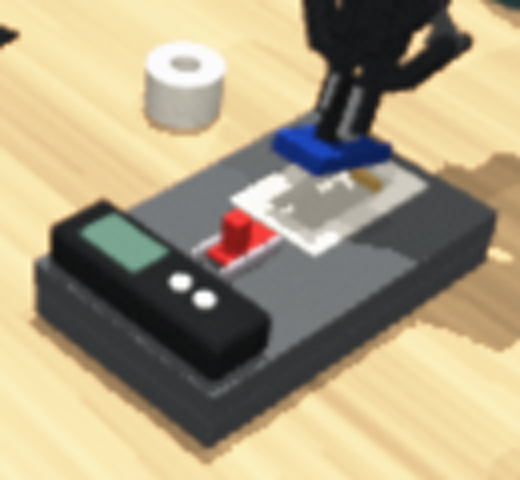

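View pics/wrist4.png

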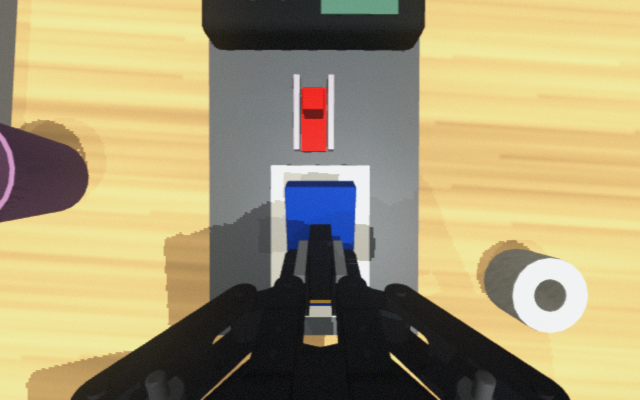

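carry_out:
  commands:
    - {"translation": [-0.26, 0, 0.81], "rotation": [0, 0, 0]}
    - {"translation": [-0.26, 0, 0.81], "rotation": [0, 0, 0]}
    - {"translation": [-0.03, 0, 0.1], "rotation": [0, 0, 0]}
    - {"translation": [0, 0, 0], "rotation": [0, 0, 0]}

```text
clock: 7.7
ee_pos: [0.4617, 0.1795, 0.0781]
tcp_rot: [[0.949, 0.066, 0.308], [0.062, -0.998, 0.02], [0.308, 0.0, -0.951]]
ft_force: [-1.3, 0.0, -1.7]
finger_gap: 0.0103
```

carry_out:
  commands:
    - {"translation": [-0.03, 0, 0.1], "rotation": [0, 0, 0]}
    - {"translation": [-0.03, 0, 0.1], "rotation": [0, 0, 0]}
    - {"translation": [0, 0, 0], "rotation": [0, 0, 0]}

```text
clock: 8.07
ee_pos: [0.462, 0.1796, 0.0763]
tcp_rot: [[0.949, 0.065, 0.308], [0.062, -0.998, 0.02], [0.309, -0.0, -0.951]]
ft_force: [-0.1, 0.6, -2.8]
finger_gap: 0.0107
```

Run:
```python
from h import *
report()
```

```text
t 8.075 nose [-30.32   0.27   1.16] tail [45.76  0.2  25.88] tilt 18.00309226264189 yaw -0.05131629525891388 F [-0.09  0.58 -2.79] T [ 0.01  0.25 -0.02] gap 10.66688840489704
```

carry_out:
  commands:
    - {"translation": [-0.03, 0, 0.1], "rotation": [0, 0, 0]}
    - {"translation": [-0.03, 0, 0.1], "rotation": [0, 0, 0]}
    - {"translation": [-0.03, 0, 0.1], "rotation": [0, 0, 0]}
    - {"translation": [0, 0, 0], "rotation": [0, 0, 0]}

```text
clock: 8.57
ee_pos: [0.4619, 0.1795, 0.073]
tcp_rot: [[0.949, 0.065, 0.308], [0.062, -0.998, 0.02], [0.309, -0.0, -0.951]]
ft_force: [0.5, 0.1, -2.1]
finger_gap: 0.0107
```

Run:
```python
from h import *
report()
```

```text
t 8.575 nose [-30.41   0.2   -2.13] tail [45.68  0.13 22.57] tilt 17.981806050114884 yaw -0.05652425902509817 F [ 0.55  0.1  -2.1 ] T [ 0.03  0.27 -0.02] gap 10.700830353761022
```

carry_out:
  commands:
    - {"translation": [-0.03, 0, 0.1], "rotation": [0, 0, 0]}
    - {"translation": [-0.03, 0, 0.1], "rotation": [0, 0, 0]}
    - {"translation": [-0.03, 0, 0.1], "rotation": [0, 0, 0]}
    - {"translation": [0, 0, 0], "rotation": [0, 0, 0]}

```text
clock: 9.07
ee_pos: [0.462, 0.1796, 0.0699]
tcp_rot: [[0.949, 0.065, 0.308], [0.062, -0.998, 0.02], [0.309, -0.0, -0.951]]
ft_force: [-0.3, 0.1, -1.9]
finger_gap: 0.0104
```

Run:
```python
from h import *
report()
```

```text
t 9.075 nose [-30.33   0.22  -5.24] tail [45.76  0.15 19.46] tilt 17.984068989226607 yaw -0.05128117073304381 F [-0.25  0.08 -1.86] T [0.03 0.34 0.01] gap 10.426991635756922
```

carry_out:
  commands:
    - {"translation": [-0.03, 0, 0.1], "rotation": [0, 0, 0]}
    - {"translation": [-0.03, 0, 0.1], "rotation": [0, 0, 0]}
    - {"translation": [-0.03, 0, 0.1], "rotation": [0, 0, 0]}
    - {"translation": [0, 0, 0], "rotation": [0, 0, 0]}

```text
clock: 9.57
ee_pos: [0.4621, 0.1796, 0.0668]
tcp_rot: [[0.949, 0.065, 0.308], [0.062, -0.998, 0.02], [0.309, -0.0, -0.951]]
ft_force: [-0.6, 1.1, -2.3]
finger_gap: 0.0106
```

Run:
```python
from h import *
report()
```

```text
t 9.575 nose [-30.25   0.21  -8.38] tail [45.84  0.15 16.32] tilt 17.984046641554148 yaw -0.048021377489561784 F [-0.58  1.13 -2.29] T [-0.04  0.24 -0.01] gap 10.614186120408903
```

carry_out:
  commands:
    - {"translation": [-0.03, 0, 0.1], "rotation": [0, 0, 0]}
    - {"translation": [-0.02, 0, 0.05], "rotation": [0, 0, 0]}
    - {"translation": [0, 0, 0], "rotation": [0, 0, 0]}

```text
clock: 9.95
ee_pos: [0.4621, 0.1796, 0.0653]
tcp_rot: [[0.949, 0.065, 0.308], [0.062, -0.998, 0.02], [0.309, -0.0, -0.951]]
ft_force: [-0.4, -0.4, -2.2]
finger_gap: 0.0106
```

Run:
```python
from h import *
report()
```

```text
t 9.95 nose [-30.19   0.24  -9.87] tail [45.9   0.17 14.84] tilt 17.995613355565293 yaw -0.052542716773291885 F [-0.39 -0.42 -2.18] T [0.03 0.29 0.02] gap 10.55030136969389
```

carry_out:
  commands:
    - {"translation": [-0.14, 0, -0.046], "rotation": [0, 0, 0]}
    - {"translation": [-0.14, 0, -0.046], "rotation": [0, 0, 0]}
    - {"translation": [0, 0, 0], "rotation": [0, 0, 0]}

```text
clock: 10.32
ee_pos: [0.4599, 0.1796, 0.0657]
tcp_rot: [[0.949, 0.066, 0.31], [0.062, -0.998, 0.021], [0.31, -0.0, -0.951]]
ft_force: [1.6, -0.1, -1.7]
finger_gap: 0.0102
```

Run:
```python
from h import *
report()
```

```text
t 10.325 nose [-32.36   0.44  -9.51] tail [43.69  0.37 15.32] tilt 18.082006579724904 yaw -0.05237156628135554 F [ 1.6  -0.21 -1.68] T [-0.01 -0.08 -0.02] gap 10.187430563956651
```

carry_out:
  commands:
    - {"translation": [-0.1, 0, -0.031], "rotation": [0, 0, 0]}
    - {"translation": [-0.1, 0, -0.031], "rotation": [0, 0, 0]}
    - {"translation": [0, 0, 0], "rotation": [0, 0, 0]}

```text
clock: 10.7
ee_pos: [0.4578, 0.1795, 0.0657]
tcp_rot: [[0.949, 0.065, 0.31], [0.062, -0.998, 0.021], [0.31, -0.001, -0.951]]
ft_force: [2.9, -0.2, -1.8]
finger_gap: 0.0109
```

Run:
```python
from h import *
report()
```

```text
t 10.7 nose [-34.44   0.44  -9.54] tail [41.61  0.36 15.28] tilt 18.079827655538814 yaw -0.05992548318544844 F [ 2.83 -0.35 -1.75] T [-0.02 -0.48 -0.03] gap 10.87191183842762
```

carry_out:
  commands:
    - {"translation": [-0.1, 0, -0.031], "rotation": [0, 0, 0]}
    - {"translation": [-0.1, 0, -0.031], "rotation": [0, 0, 0]}
    - {"translation": [0, 0, 0], "rotation": [0, 0, 0]}

```text
clock: 11.08
ee_pos: [0.4556, 0.1793, 0.0656]
tcp_rot: [[0.949, 0.065, 0.309], [0.062, -0.998, 0.021], [0.31, -0.0, -0.951]]
ft_force: [4.2, -0.3, -0.9]
finger_gap: 0.0105
```

Run:
```python
from h import *
report()
```

```text
t 11.075 nose [-36.66   0.44  -9.61] tail [39.4   0.36 15.2 ] tilt 18.069541650221847 yaw -0.05473908566302895 F [ 4.12 -0.59 -0.91] T [-0.06 -0.66  0.01] gap 10.503033367185687
```

carry_out:
  commands:
    - {"translation": [-0.1, 0, -0.031], "rotation": [0, 0, 0]}
    - {"translation": [0, 0, 0], "rotation": [0, 0, 0]}

```text
clock: 11.32
ee_pos: [0.4551, 0.1794, 0.0657]
tcp_rot: [[0.948, 0.066, 0.31], [0.062, -0.998, 0.021], [0.311, -0.001, -0.95]]
ft_force: [6.1, 0.5, -1.5]
finger_gap: 0.0104
```

Run:
```python
from h import *
report()
```

```text
t 11.325 nose [-37.1    0.49  -9.5 ] tail [38.93  0.43 15.38] tilt 18.118733497518548 yaw -0.049202663434503274 F [ 6.11  0.14 -1.47] T [-0.13 -0.88 -0.01] gap 10.359889017587143
```

The nose has reached the wall where the geometry said it would (-37.1 mm), with the spring pressed back and 6 N felt. I'll work out the rocking rows about the nose edge.

```bash
cat > rock.py <<'E'
from h import *
import sys
def rows(th0,ths,nx0,nz):
    s=0; Rf=lambda t:Ro.from_euler("y",t,degrees=True).as_matrix() # tool frame rel: well frame flipped
    F=np.diag([1,-1,-1.])
    pos=lambda t,z:(np.array([nx0-.0126*(np.tan(np.radians(th0))-np.tan(np.radians(t))),0,z])-F@Rf(t)@NOSE)
    p=pos(th0,nz[0]);t0=th0
    for t,z in zip(ths,nz[1:]):
        q=pos(t,z); d=(F@Rf(t0)).T@(q-p)*100
        print("rot",t-t0,"trans cm",np.round(d,3)); p=q;t0=t
if __name__=="__main__":
    np.set_printoptions(precision=3,suppress=True)
    rows(18.1,[15.1,12.1,9.1,6.1,3.1,1.1,0.1],-.0371,[-.0095,-.0097,-.0099,-.0101,-.0103,-.0105,-.0106,-.0107])
E
python3 rock.py
```

```text
rot -3.0000000000000018 trans cm [0.02  0.    0.204]
rot -3.0 trans cm [0.021 0.    0.208]
rot -3.0 trans cm [0.023 0.    0.212]
rot -3.0 trans cm [0.025 0.    0.216]
rot -2.9999999999999996 trans cm [0.026 0.    0.22 ]
rot -2.0 trans cm [0.019 0.    0.145]
rot -1.0 trans cm [0.01  0.    0.078]
```

carry_out:
  commands:
    - {"translation": [0.01, 0, 0.102], "rotation": [0, -1.5, 0]}
    - {"translation": [0.01, 0, 0.102], "rotation": [0, -1.5, 0]}
    - {"translation": [0, 0, 0], "rotation": [0, 0, 0]}

```text
clock: 11.7
ee_pos: [0.4562, 0.1794, 0.0638]
tcp_rot: [[0.963, 0.065, 0.26], [0.063, -0.998, 0.018], [0.26, -0.001, -0.966]]
ft_force: [4.5, 0.2, -0.1]
finger_gap: 0.0101
```

Run:
```python
from h import *
report()
```

```text
t 11.7 nose [-37.61   0.46  -9.77] tail [39.63  0.37 11.06] tilt 15.093547334668283 yaw -0.07136876234499596 F [ 4.53 -0.14 -0.05] T [ 0.01 -0.82  0.03] gap 10.091896592659987
```

carry_out:
  commands:
    - {"translation": [0.01, 0, 0.104], "rotation": [0, -1.5, 0]}
    - {"translation": [0.01, 0, 0.104], "rotation": [0, -1.5, 0]}
    - {"translation": [0, 0, 0], "rotation": [0, 0, 0]}

```text
clock: 12.08
ee_pos: [0.4571, 0.1794, 0.0618]
tcp_rot: [[0.976, 0.065, 0.209], [0.064, -0.998, 0.014], [0.21, -0.001, -0.978]]
ft_force: [4.8, 0.3, -0.2]
finger_gap: 0.0103
```

Run:
```python
from h import *
report()
```

```text
t 12.075 nose [-38.17   0.44  -9.99] tail [40.05  0.35  6.79] tilt 12.111778471237868 yaw -0.06866847009868873 F [ 4.78 -0.02 -0.18] T [-0.01 -0.8  -0.01] gap 10.333209294856006
```

carry_out:
  commands:
    - {"translation": [-0.02, 0, 0.1], "rotation": [0, -1.5, 0]}
    - {"translation": [-0.02, 0, 0.1], "rotation": [0, -1.5, 0]}
    - {"translation": [0, 0, 0], "rotation": [0, 0, 0]}

```text
clock: 12.45
ee_pos: [0.4576, 0.1795, 0.0599]
tcp_rot: [[0.985, 0.065, 0.159], [0.064, -0.998, 0.011], [0.159, -0.001, -0.987]]
ft_force: [7.4, -0.1, 0.5]
finger_gap: 0.0108
```

Run:
```python
from h import *
report()
```

```text
t 12.45 nose [-38.91   0.47 -10.1 ] tail [40.07  0.39  2.66] tilt 9.17760609124064 yaw -0.05844855811333952 F [ 7.38 -0.57  0.52] T [-0.11 -1.2  -0.03] gap 10.801235464732338
```

carry_out:
  commands:
    - {"translation": [0.01, 0, 0.107], "rotation": [0, -1.5, 0]}
    - {"translation": [0, 0, 0], "rotation": [0, 0, 0]}

```text
clock: 12.7
ee_pos: [0.458, 0.1795, 0.0589]
tcp_rot: [[0.989, 0.065, 0.133], [0.065, -0.998, 0.009], [0.134, -0.001, -0.991]]
ft_force: [7.5, -0.3, 0.9]
finger_gap: 0.0108
```

Run:
```python
from h import *
report()
```

```text
t 12.7 nose [-39.22   0.48 -10.2 ] tail [40.06  0.4   0.5 ] tilt 7.688675197772169 yaw -0.06033310545831584 F [ 7.51 -0.83  0.9 ] T [-0.04 -1.27 -0.  ] gap 10.757269708870608
```

carry_out:
  commands:
    - {"translation": [0.008, 0, 0.108], "rotation": [0, -1.5, 0]}
    - {"translation": [0, 0, 0], "rotation": [0, 0, 0]}

```text
clock: 12.95
ee_pos: [0.4583, 0.1796, 0.0578]
tcp_rot: [[0.992, 0.065, 0.108], [0.065, -0.998, 0.008], [0.108, -0.001, -0.994]]
ft_force: [7.6, -0.8, 1.8]
finger_gap: 0.0103
```

Run:
```python
from h import *
report()
```

```text
t 12.95 nose [-39.53   0.49 -10.3 ] tail [40.    0.4  -1.66] tilt 6.19988434409945 yaw -0.06089732169948972 F [ 7.52 -1.29  1.8 ] T [-0.1  -1.26  0.04] gap 10.27359128824058
```

carry_out:
  commands:
    - {"translation": [0.012, 0, 0.108], "rotation": [0, -1.5, 0]}
    - {"translation": [0.013, 0, 0.108], "rotation": [0, -1.5, 0]}
    - {"translation": [0, 0, 0], "rotation": [0, 0, 0]}

```text
clock: 13.32
ee_pos: [0.4588, 0.1796, 0.0557]
tcp_rot: [[0.996, 0.065, 0.056], [0.065, -0.998, 0.004], [0.056, -0.001, -0.998]]
ft_force: [8.4, 0.1, 1.1]
finger_gap: 0.0107
```

Run:
```python
from h import *
report()
```

```text
t 13.325 nose [-40.13   0.48 -10.49] tail [39.75  0.39 -6.02] tilt 3.2048343375855106 yaw -0.062129733912141986 F [ 8.36 -0.47  1.1 ] T [-0.03 -1.36  0.01] gap 10.730491275715535
```

carry_out:
  commands:
    - {"translation": [0.015, 0, 0.11], "rotation": [0, -1.5, 0]}
    - {"translation": [0, 0, 0], "rotation": [0, 0, 0]}

```text
clock: 13.58
ee_pos: [0.459, 0.1796, 0.0546]
tcp_rot: [[0.997, 0.065, 0.03], [0.065, -0.998, 0.003], [0.03, -0.001, -1.0]]
ft_force: [8.0, 0.9, 2.7]
finger_gap: 0.0106
```

Run:
```python
from h import *
report()
```

```text
t 13.575 nose [-40.46   0.45 -10.57] tail [39.51  0.37 -8.18] tilt 1.7110456171729753 yaw -0.05889516625166726 F [8.05 0.32 2.69] T [-0.11 -1.29  0.  ] gap 10.57568994244211
```

carry_out:
  commands:
    - {"translation": [0.02, 0, 0.09], "rotation": [0, -1.2, 0]}
    - {"translation": [0.01, 0, 0.05], "rotation": [0, -0.5, 0]}
    - {"translation": [0, 0, 0], "rotation": [0, 0, 0]}

```text
clock: 13.95
ee_pos: [0.4593, 0.1796, 0.0532]
tcp_rot: [[0.998, 0.065, 0.001], [0.065, -0.998, 0.001], [0.001, -0.001, -1.0]]
ft_force: [7.0, 0.3, 3.2]
finger_gap: 0.0105
```

Run:
```python
from h import *
report()
```

```text
t 13.95 nose [-40.71   0.49 -10.79] tail [ 39.29   0.41 -10.73] tilt 0.038640071387623764 yaw -0.056127073825335126 F [ 7.05 -0.16  3.18] T [-0.14 -1.17 -0.05] gap 10.530714397734235
```

carry_out:
  commands:
    - {"translation": [0.0, 0, 0.05], "rotation": [0, 0, 0]}
    - {"translation": [0, 0, 0], "rotation": [0, 0, 0]}

```text
clock: 14.2
ee_pos: [0.4594, 0.1796, 0.0528]
tcp_rot: [[0.998, 0.065, 0.001], [0.065, -0.998, 0.001], [0.001, -0.001, -1.0]]
ft_force: [6.9, 0.0, 1.3]
finger_gap: 0.0102
```

carry_out:
  commands:
    - {"translation": [0.0, 0, 0.05], "rotation": [0, 0, 0]}
    - {"translation": [0, 0, 0], "rotation": [0, 0, 0]}

```text
clock: 14.45
ee_pos: [0.4593, 0.1797, 0.0524]
tcp_rot: [[0.998, 0.065, 0.001], [0.065, -0.998, 0.001], [0.001, -0.001, -1.0]]
ft_force: [6.9, -0.4, 2.0]
finger_gap: 0.011
```

Run:
```python
from h import *
report()
```

```text
t 14.45 nose [-40.73   0.52 -11.69] tail [ 39.27   0.46 -11.6 ] tilt 0.06220866847647782 yaw -0.04591955402021139 F [ 6.86 -0.85  2.  ] T [-0.   -1.15 -0.01] gap 10.99454793928994
```

carry_out:
  commands:
    - {"translation": [0.0, 0, 0.05], "rotation": [0, 0, 0]}
    - {"translation": [0, 0, 0], "rotation": [0, 0, 0]}

```text
clock: 14.7
ee_pos: [0.4593, 0.1797, 0.0522]
tcp_rot: [[0.998, 0.065, 0.001], [0.065, -0.998, 0.001], [0.001, -0.001, -1.0]]
ft_force: [4.9, 0.3, 6.7]
finger_gap: 0.0101
```

carry_out:
  commands:
    - {"translation": [0.0, 0, 0.05], "rotation": [0, 0, 0]}
    - {"translation": [0, 0, 0], "rotation": [0, 0, 0]}

```text
clock: 14.95
ee_pos: [0.4593, 0.1797, 0.0522]
tcp_rot: [[0.998, 0.065, 0.001], [0.065, -0.998, 0.001], [0.001, -0.001, -1.0]]
ft_force: [4.2, -1.2, 13.0]
finger_gap: 0.0104
```

Run:
```python
from h import *
report()
```

```text
t 14.95 nose [-40.7    0.53 -11.89] tail [ 39.3    0.47 -11.78] tilt 0.07861449311401496 yaw -0.04661711647411787 F [ 4.13 -1.52 13.01] T [-0.19 -0.77 -0.02] gap 10.416593294035371
```

The battery is seated by feel: the height stops changing while Fz rises to 15 N, and it is level (0.08°). I'll ease off, let go and lift.

carry_out:
  commands:
    - {"translation": [0.0, 0, -0.06], "rotation": [0, 0, 0]}
    - {"translation": [0, 0, 0], "rotation": [0, 0, 0]}

```text
clock: 15.2
ee_pos: [0.4593, 0.1797, 0.0523]
tcp_rot: [[0.998, 0.065, 0.001], [0.065, -0.998, 0.001], [0.001, -0.001, -1.0]]
ft_force: [6.6, 0.2, 6.1]
finger_gap: 0.0104
```

carry_out:
  commands:
    - {"translation": [0.0, 0, 0], "rotation": [0, 0, 0]}
    - {"translation": [0, 0, 0], "rotation": [0, 0, 0]}
    - {"translation": [0, 0, 0], "rotation": [0, 0, 0]}
    - {"translation": [0, 0, 0], "rotation": [0, 0, 0]}
  hand: 0.6

```text
clock: 15.7
ee_pos: [0.4562, 0.1791, 0.051]
tcp_rot: [[0.998, 0.065, -0.005], [0.065, -0.998, -0.0], [-0.005, 0.0, -1.0]]
ft_force: [0.6, 0.3, -0.0]
finger_gap: 0.0339
```

carry_out:
  commands:
    - {"translation": [0.0, 0, -1], "rotation": [0, 0, 0]}
    - {"translation": [0, 0, -3], "rotation": [0, 0, 0]}
    - {"translation": [0, 0, -3], "rotation": [0, 0, 0]}
    - {"translation": [0, 0, -1], "rotation": [0, 0, 0]}
    - {"translation": [0, 0, 0], "rotation": [0, 0, 0]}

```text
clock: 16.32
ee_pos: [0.4576, 0.1793, 0.1318]
tcp_rot: [[0.998, 0.065, -0.002], [0.065, -0.998, 0.0], [-0.002, -0.0, -1.0]]
ft_force: [-0.4, -0.6, 0.6]
finger_gap: 0.0341
```

Run:
```python
from h import *
np.set_printoptions(precision=4,suppress=True)
im=camera("wrist");report(); cv2.imwrite("pics/w5.png",im); print(read_state()["ee_pos"])
a=camera("scene"); cv2.imwrite("pics/s5.png",cv2.resize(a[170:290,320:450],(650,600),interpolation=cv2.INTER_CUBIC))
print(spot_in("wrist","bolt_knob"))
for x in (98,): print(proj("wrist",WR@[x/1e3,0,0]+[*W0,.066]),proj("wrist",WR@[x/1e3,0,0]+[*W0,.078]))
```

```text
t 16.375 nose [-43.2    0.21  67.15] tail [36.8   0.13 66.86] tilt -0.20726576012072945 yaw -0.05061123151242796 F [ 1.39  0.7  -0.28] T [-0.01  0.    0.05] gap 34.29270686139289
[0.46 0.18 0.13]
[{'centre': [313.9, 88.3], 'conf': 0.8}]
[320.5   73.33] [320.53  71.39]
```

View pics/w5.png

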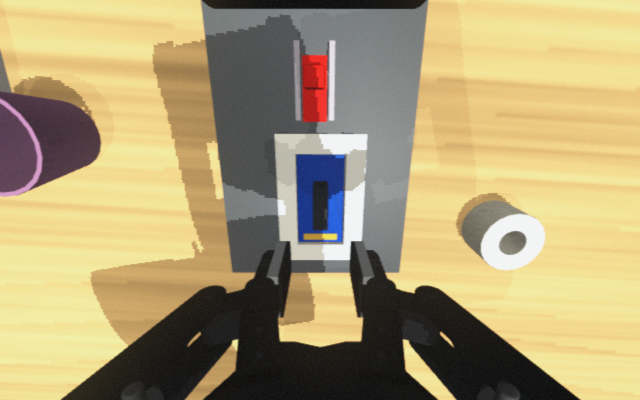

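View pics/s5.png

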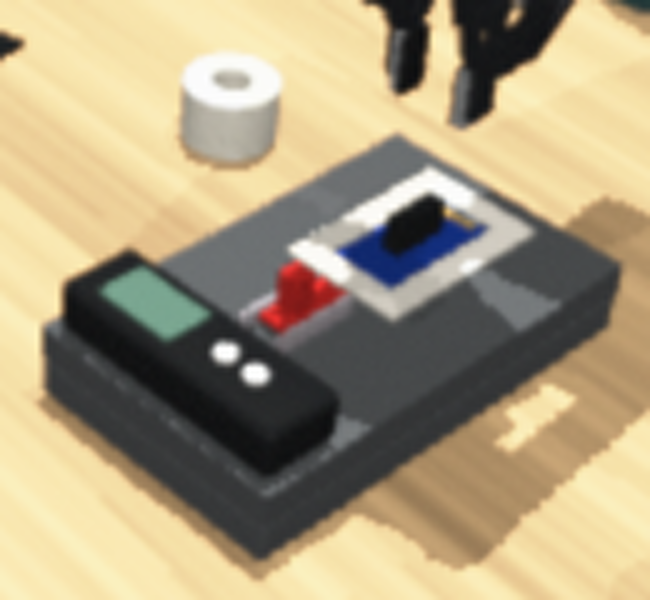

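The wrist picture shows the blue battery flush in the white frame, brass strip at the contact end (320,237). The red bolt spans rows 55-122 around column 315. I'll locate the knob.

Run:
```python
from h import *
np.set_printoptions(precision=2,suppress=True)
im=cv2.imread("pics/w5.png")
cv2.imwrite("pics/w5z.png",cv2.resize(im[30:260,270:370],None,fx=5,fy=2.6,interpolation=cv2.INTER_CUBIC)[:600])
cv2.imwrite("pics/w5k.png",cv2.resize(im[35:130,285:345],None,fx=6,fy=6,interpolation=cv2.INTER_CUBIC))
for p in ((302,122),(327.5,122)): print(towell(ray("wrist",p,.054)))
a=cv2.imread("pics/z2.png")
for p,z in (((202,194),.078),((236,194),.078),((205,278),.054),((241,278),.054)): print(towell(ray("top",(205+(p[0]-2)/5,155+(p[1]-2)/5),z)))
```

```text
[65.43 14.    9.  ]
[65.42 -5.29  9.  ]
[111.    10.51  33.  ]
[110.05  -7.67  33.  ]
[68.28 15.02  9.  ]
[67.27 -4.59  9.  ]
```

View pics/w5k.png

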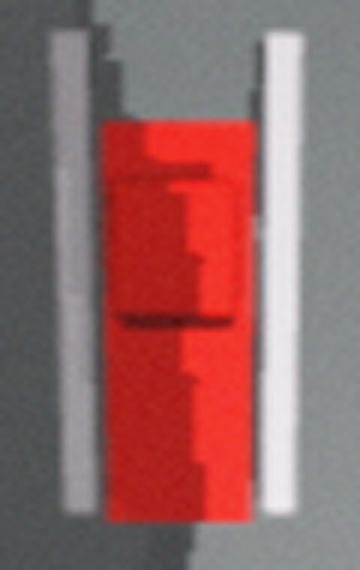

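Run:
```python
from h import *
np.set_printoptions(precision=2,suppress=True)
for p,z in (((305,88.5),.054),((324,88.5),.054),((303,65),.078),((324.5,65),.078)): print(towell(ray("wrist",p,z)))
print(towell(read_state()["ee_pos"]))
```

```text
[89.02 11.29  9.  ]
[89.01 -2.56  9.  ]
[101.7   11.08  33.  ]
[101.69  -2.51  33.  ]
[-4.68  0.05 85.27]
```

carry_out:
  commands:
    - {"translation": [5, -0.21, 0], "rotation": [0, 0, 0]}
    - {"translation": [5, -0.21, 0], "rotation": [0, 0, 0]}
    - {"translation": [0, 0, 2], "rotation": [0, 0, 0]}
    - {"translation": [0, 0, 2], "rotation": [0, 0, 0]}
    - {"translation": [0, 0, 0], "rotation": [0, 0, 0]}

```text
clock: 17.1
ee_pos: [0.5544, 0.1894, 0.0882]
tcp_rot: [[0.998, 0.065, -0.009], [0.065, -0.998, -0.001], [-0.009, 0.001, -1.0]]
ft_force: [0.0, -0.3, 0.5]
finger_gap: 0.0344
```

Run:
```python
from h import *
np.set_printoptions(precision=2,suppress=True)
print(towell(read_state()["ee_pos"]))
im=camera("wrist"); cv2.imwrite("pics/w6.png",im)
```

```text
[93.82  3.93 43.18]
```

View pics/w6.png

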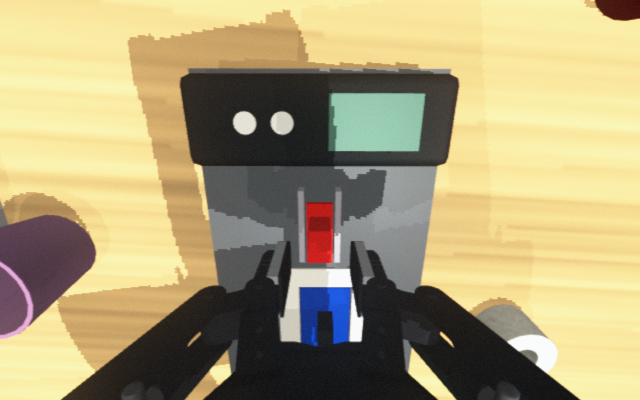

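Run:
```python
from h import *
for x,y,z in ((95.4,4.3,33),(88.5,4.3,9),(66,4.3,9)): print(proj("wrist",WR@[x/1e3,y/1e3,0]+[*W0,.045+z/1e3]))
```

```text
[320.29359248 245.24296529]
[320.27549798 237.47557174]
[320.29711373 265.10788519]
```

Run:
```python
from h import *
im=cv2.imread("pics/w6.png")
cv2.imwrite("pics/w6k.png",cv2.resize(im[180:280,280:360],None,fx=6,fy=6,interpolation=cv2.INTER_CUBIC))
for x,z in ((102.4,33),(102.4,9),(88.4,33),(88.4,9),(110,9)): print(x,z,(proj("wrist",WR@[x/1e3,4.3/1e3,0]+[*W0,.045+z/1e3])-[280,180])*6)
```

```text
102.4 33 [241.71441196 329.9482596 ]
102.4 9 [241.56790642 236.09028993]
88.4 33 [241.80745815 451.34984347]
88.4 9 [241.65358573 345.61770535]
110 9 [241.51966416 174.42019598]
```

View pics/w6k.png

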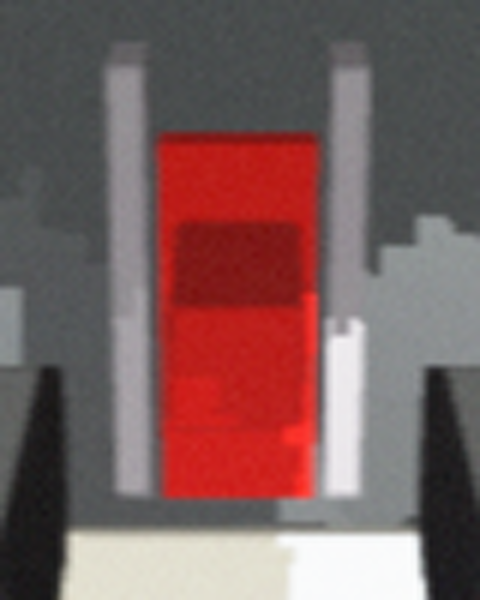

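The knob is at about (319,230), roughly 2 mm farther in +x than I estimated. I'll correct for that, go down and grip.

carry_out:
  commands:
    - {"translation": [0.3, -0.07, 1.0], "rotation": [0, 0, 0]}
    - {"translation": [0, 0, 1.2], "rotation": [0, 0, 0]}
    - {"translation": [0, 0, 0.6], "rotation": [0, 0, 0]}
    - {"translation": [0, 0, 0], "rotation": [0, 0, 0]}

```text
clock: 17.65
ee_pos: [0.5588, 0.1908, 0.0623]
tcp_rot: [[0.998, 0.065, -0.005], [0.065, -0.998, -0.0], [-0.005, 0.0, -1.0]]
ft_force: [0.0, 0.2, 0.2]
finger_gap: 0.034
```

carry_out:
  commands:
    - {"translation": [0, 0, 0], "rotation": [0, 0, 0]}
    - {"translation": [0, 0, 0], "rotation": [0, 0, 0]}
    - {"translation": [0, 0, 0], "rotation": [0, 0, 0]}
    - {"translation": [0, 0, 0], "rotation": [0, 0, 0]}
  hand: 1

```text
clock: 18.15
ee_pos: [0.5598, 0.1905, 0.0633]
tcp_rot: [[0.998, 0.065, -0.003], [0.065, -0.998, -0.001], [-0.003, 0.0, -1.0]]
ft_force: [-0.3, -4.0, 4.2]
finger_gap: 0.0122
```

Run:
```python
from h import *
report(); print(towell(read_state()["ee_pos"]))
```

```text
t 18.15 nose [60.15  4.67 -0.6 ] tail [140.15   4.61  -0.82] tilt -0.16019884148938146 yaw -0.04518194183559758 F [-0.54 -3.96  4.17] T [-0.67  0.1   0.01] gap 12.150771099819787
[99.3   4.65 18.29]
```

carry_out:
  commands:
    - {"translation": [-0.3, 0.03, 0], "rotation": [0, 0, 0]}
    - {"translation": [-0.6, 0, 0], "rotation": [0, 0, 0]}
    - {"translation": [-0.6, 0, 0], "rotation": [0, 0, 0]}
    - {"translation": [-0.5, 0, 0], "rotation": [0, 0, 0]}
    - {"translation": [0, 0, 0], "rotation": [0, 0, 0]}

```text
clock: 18.77
ee_pos: [0.5384, 0.1892, 0.0633]
tcp_rot: [[0.998, 0.066, -0.004], [0.066, -0.998, -0.0], [-0.004, 0.0, -1.0]]
ft_force: [-0.1, -3.6, 7.0]
finger_gap: 0.0119
```

Run:
```python
from h import *
report(); print(towell(read_state()["ee_pos"]))
```

```text
t 18.775 nose [38.75  4.75 -0.58] tail [118.75   4.69  -0.92] tilt -0.24418626025369475 yaw -0.03953379379033956 F [-0.34 -3.59  6.96] T [-0.54  0.1   0.03] gap 11.863180866380437
[77.93  4.72 18.25]
```

carry_out:
  commands:
    - {"translation": [-0.5, 0.03, -0.05], "rotation": [0, 0, 0]}
    - {"translation": [-0.5, 0, 0], "rotation": [0, 0, 0]}
    - {"translation": [-0.2, 0, 0], "rotation": [0, 0, 0]}
    - {"translation": [0, 0, 0], "rotation": [0, 0, 0]}

```text
clock: 19.27
ee_pos: [0.5269, 0.1884, 0.0634]
tcp_rot: [[0.998, 0.065, -0.004], [0.065, -0.998, 0.0], [-0.004, -0.0, -1.0]]
ft_force: [-0.2, -0.5, 1.9]
finger_gap: 0.0123
```

Run:
```python
from h import *
report(); print(towell(read_state()["ee_pos"]))
```

```text
t 19.275 nose [27.22  4.71 -0.46] tail [107.22   4.64  -0.81] tilt -0.2462380113642508 yaw -0.052739032716788585 F [-0.26 -0.49  1.92] T [-0.06 -0.13 -0.07] gap 12.282040665684054
[66.4   4.67 18.37]
```

carry_out:
  commands:
    - {"translation": [-0.15, 0, 0], "rotation": [0, 0, 0]}
    - {"translation": [0, 0, 0], "rotation": [0, 0, 0]}

```text
clock: 19.52
ee_pos: [0.5268, 0.1883, 0.0635]
tcp_rot: [[0.998, 0.065, -0.002], [0.065, -0.998, 0.0], [-0.002, -0.0, -1.0]]
ft_force: [4.5, -0.4, -1.7]
finger_gap: 0.0119
```

Run:
```python
from h import *
report(); print(towell(read_state()["ee_pos"]))
```

```text
t 19.525 nose [27.15  4.69 -0.46] tail [107.15   4.6   -0.62] tilt -0.12032896603754337 yaw -0.05973193113132238 F [ 4.51 -0.69 -1.74] T [ 0.03 -0.8  -0.02] gap 11.90298013247857
[66.29  4.64 18.46]
```

carry_out:
  commands:
    - {"translation": [-0.15, 0, 0], "rotation": [0, 0, 0]}
    - {"translation": [0, 0, 0], "rotation": [0, 0, 0]}

```text
clock: 19.77
ee_pos: [0.5268, 0.1883, 0.0636]
tcp_rot: [[0.998, 0.065, 0.0], [0.065, -0.998, 0.001], [0.001, -0.001, -1.0]]
ft_force: [7.4, 0.1, -4.8]
finger_gap: 0.0124
```

Run:
```python
from h import *
report(); print(towell(read_state()["ee_pos"]))
im=camera("wrist"); cv2.imwrite("pics/w7.png",im)
a=camera("scene"); cv2.imwrite("pics/s7.png",cv2.resize(a[170:290,320:450],(650,600),interpolation=cv2.INTER_CUBIC))
```

```text
t 19.775 nose [27.18  4.69 -0.41] tail [107.17   4.61  -0.37] tilt 0.02970277629418469 yaw -0.05646812399882575 F [ 7.38 -0.39 -4.79] T [-0.07 -1.25  0.  ] gap 12.428182048579394
[66.27  4.64 18.61]
```

View pics/w7.png

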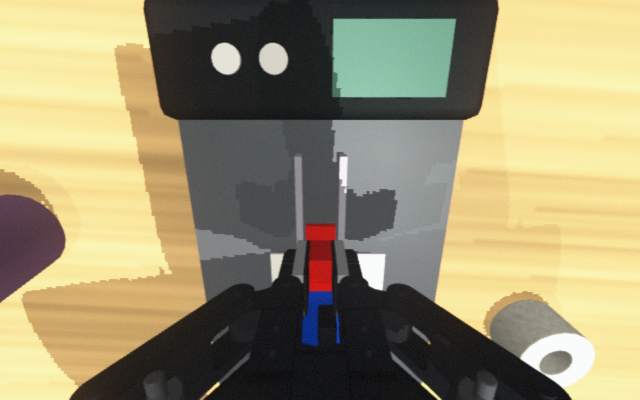

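View pics/s7.png

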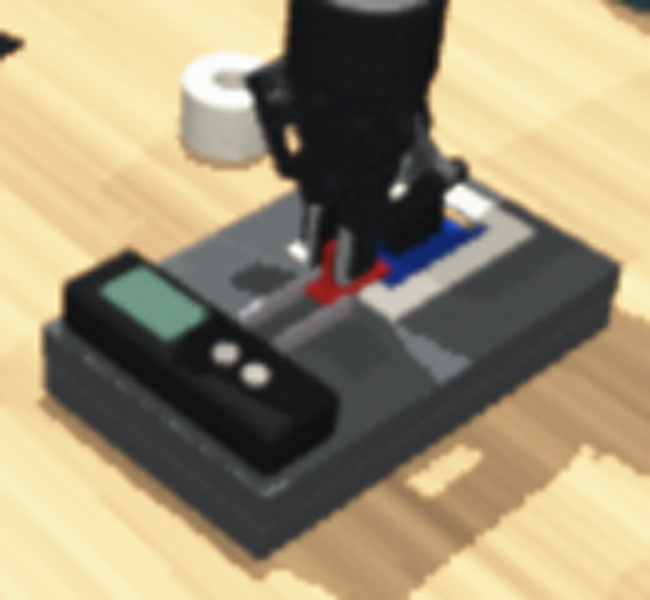

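The bolt plate now lies over the battery's tail, and it stopped firmly (7 N with no motion). I'll ease off, let go, lift and measure the travel.

carry_out:
  commands:
    - {"translation": [0.25, 0, 0], "rotation": [0, 0, 0]}
    - {"translation": [0, 0, 0], "rotation": [0, 0, 0]}

```text
clock: 20.12
ee_pos: [0.5269, 0.1883, 0.0634]
tcp_rot: [[0.998, 0.065, -0.004], [0.065, -0.998, 0.0], [-0.004, -0.0, -1.0]]
ft_force: [2.2, 1.1, -0.8]
finger_gap: 0.0123
```

carry_out:
  commands:
    - {"translation": [0, 0, 0], "rotation": [0, 0, 0]}
    - {"translation": [0, 0, 0], "rotation": [0, 0, 0]}
    - {"translation": [0, 0, 0], "rotation": [0, 0, 0]}
    - {"translation": [0, 0, 0], "rotation": [0, 0, 0]}
  hand: 0.6

```text
clock: 20.62
ee_pos: [0.5268, 0.1881, 0.0635]
tcp_rot: [[0.998, 0.065, -0.004], [0.065, -0.998, -0.0], [-0.004, -0.0, -1.0]]
ft_force: [0.1, 1.0, -0.0]
finger_gap: 0.0341
```

carry_out:
  commands:
    - {"translation": [0, 0, -2], "rotation": [0, 0, 0]}
    - {"translation": [0, 0, -3], "rotation": [0, 0, 0]}
    - {"translation": [-3, 0, -2.5], "rotation": [0, 0, 0]}
    - {"translation": [-4, 0, 0], "rotation": [0, 0, 0]}
    - {"translation": [0, 0, 0], "rotation": [0, 0, 0]}
    - {"translation": [0, 0, 0], "rotation": [0, 0, 0]}

```text
clock: 21.38
ee_pos: [0.4582, 0.1837, 0.139]
tcp_rot: [[0.998, 0.066, -0.002], [0.066, -0.998, 0.0], [-0.002, -0.0, -1.0]]
ft_force: [-1.0, 0.5, 0.6]
finger_gap: 0.0342
```

Run:
```python
from h import *
im=camera("wrist"); report(); cv2.imwrite("pics/w8.png",im)
cv2.imwrite("pics/w8k.png",cv2.resize(im[40:250,260:380],None,fx=4,fy=2.8,interpolation=cv2.INTER_CUBIC))
for x,y,z in ((66.5-36,4.5,9),(97-36+7,4.5,33),(97-36-7,4.5,33),(97-36-7,4.5,9),(97-29,4.5,9),(44.5,0,2) ): print(x,z,(proj("wrist",WR@[x/1e3,y/1e3,0]+[*W0,.045+z/1e3])))
```

```text
t 21.425 nose [-41.19   4.66  75.02] tail [38.81  4.58 74.86] tilt -0.11731939781540254 yaw -0.05513493524118178 F [0.84 0.33 0.41] T [-0.08  0.01  0.01] gap 34.23487791778888
30.5 9 [320.64 168.46]
68 33 [320.67 123.68]
54 33 [320.68 143.73]
54 9 [320.64 139.74]
68 9 [320.63 121.69]
44.5 2 [326.   150.24]
```

View pics/w8k.png

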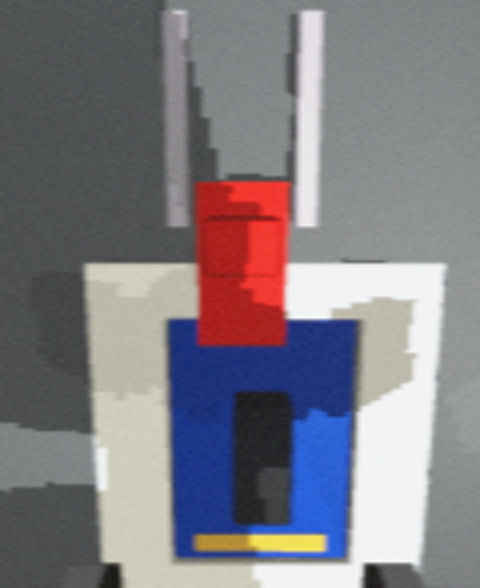

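Run:
```python
from h import *
np.set_printoptions(precision=2,suppress=True)
c=get_calibration("wrist"); s=read_state()
off=s["tcp_rot"].T@(c["origin"]-s["ee_pos"]); ro=s["tcp_rot"].T@c["orientation"]; print(off)
def calat(ee,a):  # tool level pose, yaw 3.75
    R=np.array(a); u,_,v=np.linalg.svd(R);R=u@v; return dict(intrinsics=c["intrinsics"],origin=np.array(ee)+R@off,orientation=R@ro)
w5=calat([.4576,.1793,.1318],[[.998,.065,-.002],[.065,-.998,0],[-.002,0,-1]])
w6=calat([.5544,.1894,.0882],[[.998,.065,-.009],[.065,-.998,-.001],[-.009,.001,-1]])
w7=calat([.5268,.1883,.0636],[[.998,.065,0],[.065,-.998,.001],[.001,-.001,-1]])
t=lambda cal,p,z: towell(ray("wrist",p,z,cal))
print("w5 tip",t(w5,(315,122),.054),"rail",t(w5,(297.5,120.8),.047)," knobtop",t(w5,(314,65),.078))
print("w8 tip",t(c,(320,163.6),.054),"rail",t(c,(304,120.7),.047)," knobtop",t(c,(320,117.5),.078),t(c,(320,138.2),.078))
print("w8 batt tail",t(c,(326,40+320/2.8),.048),"nose",t(c,(326,40+558/2.8),.048),"rim",t(c,(326,40+263/2.8),.047))
print("w6 tip",t(w6,(319,180+496/6),.054),"knob",t(w6,(319,180+306/6),.078),t(w6,(319,180+430/6),.078),"cover",t(w6,(320,165),.075))
print("w7 cover",t(w7,(320,119),.075),"plate back",t(w7,(320,225),.054))
print("printer ctr",towell([.5238,.1878,.045]))
im=cv2.imread("pics/w7.png")
```

```text
[ 0.08 -0.   -0.14]
w5 tip [66.84  4.37  9.  ] rail [67.37 18.25  2.  ]  knobtop [103.37   4.32  33.  ]
w8 tip [34.59  5.03  9.  ] rail [68.39 17.98  2.  ]  knobtop [72.19  4.97 33.  ] [57.93  4.98 33.  ]
w8 batt tail [41.27 -0.    3.  ] nose [-37.93  -0.47   3.  ] rim [57.88  0.08  2.  ]
w6 tip [67.8   5.02  9.  ] knob [104.74   4.84  33.  ] [90.68  4.88 33.  ] cover [144.32   4.19  30.  ]
w7 cover [142.87   4.87  30.  ] plate back [81.37  4.98  9.  ]
printer ctr [63.23  4.32  0.  ]
```

Measured bolt travel is 33 mm, and the plate tip ended at 34.6 mm in the well frame. The cover edge puts bay_mark at about +3.5 mm in that frame, so the home tip position should be about 35.5 mm. That agrees with the firm stop, so the bolt must have started about 3-4 mm along its travel. One last check of the whole scene.

Run:
```python
from h import *
a=camera("scene"); cv2.imwrite("pics/s9.png",a); b=camera("top"); cv2.imwrite("pics/t9.png",b)
cv2.imwrite("pics/s9z.png",cv2.resize(a[170:290,320:450],(650,600),interpolation=cv2.INTER_CUBIC))
```

```text
(no output)
```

View pics/s9z.png

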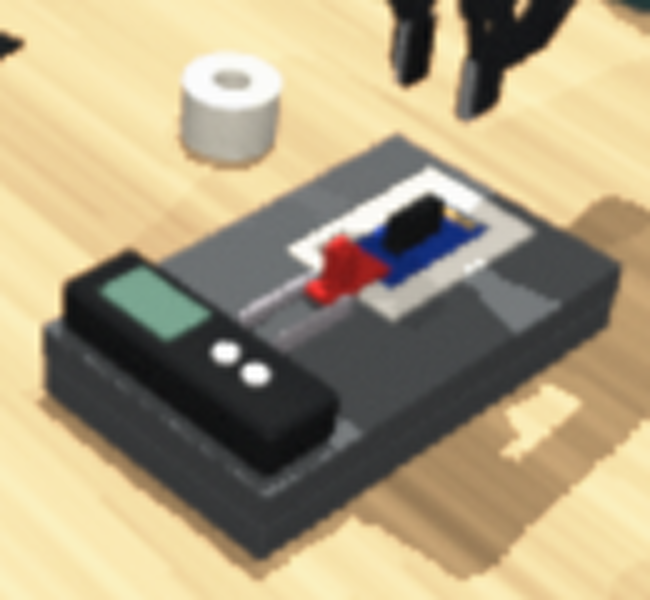

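View pics/t9.png

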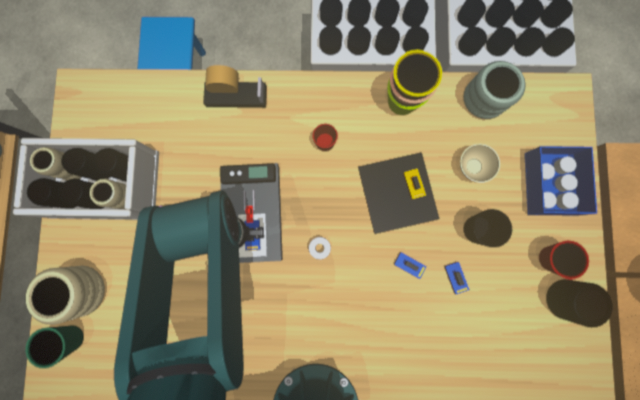

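Run:
```python
from cell import *
print(close_job())
```

```text
the job is handed in; nothing more can be done
None
```

The blue battery is fitted in the printer's white well and the red bolt is closed over its tail. I handed the job in at about 21.5 s with the gripper open and clear of everything.

- **Battery choice:** I took the blue battery on the black mat, which was the farthest left of the three blue ones.
- **Fitting:** It went in nose first at an 18° tilt, pushed the spring contact back, and rocked down flat. The wall contact came where the geometry predicted. The push along the printer peaked at about 8 N. At the floor the battery pressed with about 15 N, with a tilt under 0.1°. The last pictures show it flush, brass strip at the contact.
- **Bolt:** I gripped the knob and slid it until it stopped firmly: 7 N moved it no further. The plate now lies about 6.5 mm over the battery's tail and stayed there after release.
- **Other things:** In the last top view, the yellow battery, the pots and bowl, and the ticket roll are where they started.

**One disagreement:** I measured 33 mm of bolt travel, not the 36 mm listed. Measured from the cover edge, the bolt seems to have started 3–4 mm along. Its end position matches fully home to within about 1–2 mm. I did not push the bolt a second time after letting go.

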